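# Sweep glass offcuts into the scrap tray

### The job

Three small glass offcuts (a square, a narrow strip and a triangle) lie on the raised cutting board. Sweep them with the fingertips over the edge of the board into the open scrap tray beside it, so that all three end up in the tray and off the board. Only push them along, never pick them up, and leave the little bottle, the jar and the suction lifter where they stand.

Things in the scene. Friction and masses are not known exactly. Their poses are not given: they have to be found in the camera images.
- board: fixed felt-topped plywood board, 300 (x) by 320 (y) by 40 mm. Origin: centre of its underside, on the table; top at z = 40 mm. Tray and case stand along its own +y and -y edges, either way round. Jar, bottle and lifter stand in a row on its y axis; offcuts lie 80 to 105 mm either side of that row (two on one side, one behind the other), so a straight sweep along y clears the row
- tray: fixed open aluminium scrap tray, 300 (x) by 170 (y) mm outside, 38 mm high, walls and floor 5 mm thick (rim 2 mm below the board's top). Origin: centre of its underside. It stands parallel to the board, 2 mm from the board's -y edge or its +y edge, and may be shifted along that edge by up to 12 mm
- case: fixed, closed flat aluminium case, 240 (x) by 170 (y) mm, 34 mm high, with steel corners; stands along the board's other edge. Origin: centre of its underside. Not the tray: nothing belongs on it
- square: loose square offcut of 10 mm pale grey-green glass, 45 by 45 by 10 mm, about 50 g. Origin: centre of its underside as it lies at the start
- strip: loose strip offcut of 10 mm pale grey-green glass, 70 (x) by 28 (y) by 10 mm, about 50 g. Origin: centre of its underside as it lies at the start
- triangle: loose offcut of 10 mm pale grey-green glass, an equal-sided triangle with sides of 62 mm (corners 36 mm from the centre), about 40 g. Origin: centre of its underside as it lies at the start
- lifter: loose suction lifter standing on the board among the offcuts: black rubber cup 52 mm across, black bar grip, 55 mm high. Origin: centre of its underside. Leave it alone
- jar: loose clear round jar with white lid, 44 mm across, 55 mm high, standing on the board among the offcuts. Origin: centre of its underside. Leave it alone
- oil: loose small white bottle with black cap, 38 mm across, 68 mm high, standing on the board among the offcuts. Origin: centre of its underside. Leave it alone
Mind the look-alikes: they are no part of the job. What is shaped like the triangle but yellow is not meant.

How it is judged:
By the outcome, as a careful person would: the job done as asked, in the order asked, and still so for the second after the job is handed in, with the robot touching nothing.
It also fails if it takes over 64 s, if anything falls off the work surface, if the arm or the gripper's body presses on something with over 40 N, if the wrist force passes 120 N, or if a joint passes its speed limit or range.

### The arm

A 7-joint arm with a two-finger parallel gripper is mounted at the origin on the work surface. World frame = base frame: x ahead of the robot, y to its left, z up, the work surface at z = 0. Lengths are in m, angles in rad, forces in N, time in s.
With the tool pointing down it reaches from about 0.4 to 0.85 m from the base axis. Payload 10.4 kg.
Tool frame: the origin (TCP) lies at the very end of the fingers, on their centre line; the grasp point (between the pads) lies 19 mm behind it; z points along the fingers, y is the line along which they close (so a half turn about z gives the same grasp; the last joint's range is limited). The gripper opens to 85 mm and grips with 20 to 120 N. Pads are 22 mm wide; open, the fingers measure 114 mm over their backs; the gripper's body (76 mm by 85 mm) begins 54 mm behind the grasp point. The pads swing forward as they close: fully open they stand 13 mm farther back than shut.
Start: joints at [1.252, 0.332, -0.065, 1.46, 0.022, 1.35, -0.088], TCP at [0.182, -0.598, 0.207] pointing down, gripper open.
Joint ranges: [-2.6, 2.6], [-0.5, 2.12], [-1.47, 1.34], [0.16, 2.42], [-1.27, 4.41], [0.06, 2.06], [-2.6, 2.6]. Speed limits (rad/s): [2.22, 2.22, 2.79, 2.79, 3.14, 3.14, 3.14].

### API

Orientations are given as a unit quaternion [x, y, z, w].
In Python, from workcell import * gives the robot as it stands. The module is installed in compiled form; this text tells all that it offers.
- The arm moves only by the tool carry_out, never from a script. Its argument "motion" is a list of rows, each an object with "xyz": the shift along the tool's x, y, z in m, a list of three; "angular": the turn, a rotation vector about the tool's x, y, z in degrees, a list of three. A call has 1 to 12 rows; each row is the pose to reach, as a shift and turn from the pose commanded when the call began, along the tool's axes at that moment; what a row does not reach only later rows make up. A row lasts 1/10 s, in which the tool goes at most 50 mm and 8.59 degrees, less where a joint would pass 70% of its speed; a pose out of reach is approached as far as the arm can. A call with a gripper value outside its range is refused whole. "hand" is the opening, from 0 (shut) to 1 (fully open), set as the call begins (left out, the last holds). The fingers move at their own pace and stop on an object; "grip_force" is the grip in N (left out, the last holds). Time passes only in rows, so rows that repeat a pose let the fingers close. It gives the time, the measured TCP pose, the force, the opening and the grip force at its end, in the units of the state.
- get_obs(): the state, without advancing time (a new reading comes with each control period).
- camera(name): name is "scene" or "top" or "wrist"; returns a dict with "img" (384x512x3 uint8, red, green, blue), "fx", "fy", "cx", "cy" (pixels), "k1" (the pictures are not rectified: a ray, as slopes to the right and down, at radius r is drawn at 1 + k1 r^2 times it, then the intrinsics apply), "extrinsics" (4x4, takes a point from camera to world coordinates). Camera axes: x right, y up, looking along -z (the intrinsics and any distortion apply to the point x, -y, -z); pixel columns grow to the right and rows downward; lengths in m; the calibration is good to about 2 mm. A picture is of the moment at which its call begins. There is no depth.
- hand_in(): hands the job in; it is judged then, once.
The state is a dict: "clock": time; "joint_pos": joint angles; "joint_velocities": joint speeds; "tau": joint torques, N m; "position": TCP position; "ee_rot": TCP orientation; "ft_force": force on the tool from outside, world axes, zero at the start; "torque": the same for the moment, N m; "grip_width": opening from 0.0 (shut) to 1.0 (fully open); "grasp_force": force on a finger pad.
Only numpy, scipy, OpenCV 4.12 (cv2) and the standard library are available. Lean on these libraries where they do the work, as an engineer would, in place of code of your own. Each camera call takes 0.05 s, during which the arm holds its last target. There are 200 camera calls.

## Working session

There is one attempt and no reset: what is moved stays moved. The work goes in short steps, Python scripts to look and compute and a tool call to move; the robot and the scene stay as the last step left them, time stands still between calls to the robot, and variables do not carry over. Pictures are saved under pics/ and viewed, at most 10 in all, crops included, and the job is handed in when it is done.

Besides the shell and the picture viewer there is one more tool, called after "Emit:" as name(argument=value, ...), one argument or row to a line, values as JSON. carry_out: Moves the arm, as the interface text tells. Its arguments: {"type":"object","properties":{"motion":{"type":"array"},"hand":{"type":"number"},"grip_force":{"type":"number"}},"required":["motion"]}

```bash
mkdir -p pics
cat > h.py <<'E'
from workcell import *
import numpy as np, cv2
def ray(c,u,v):
    x=(u-c["cx"])/c["fx"]; y=(v-c["cy"])/c["fy"]; a,b=x,y
    for _ in range(20):
        s=1+c["k1"]*(a*a+b*b); a,b=x/s,y/s
    E=np.array(c["extrinsics"]); return E[:3,3],E[:3,:3]@np.array([a,-b,-1.])
def onz(c,u,v,z):
    o,d=ray(c,u,v); return (o+d*(z-o[2])/d[2])[:2]
def proj(c,p):
    E=np.array(c["extrinsics"]); q=E[:3,:3].T@(np.array(p)-E[:3,3]); a,b=q[0]/-q[2],-q[1]/-q[2]
    s=1+c["k1"]*(a*a+b*b); return c["fx"]*a*s+c["cx"],c["fy"]*b*s+c["cy"]
E
python3 - <<'E'
from h import *
for n in("top","scene"):
    c=camera(n); cv2.imwrite(f"pics/{n}0.png",cv2.resize(c["img"][...,::-1],(800,600),interpolation=cv2.INTER_CUBIC))
    print(n,c["fx"],c["k1"],np.round(c["extrinsics"],3))
print(get_obs())
E
```

```text
top 486.5508875220538 -0.08549532154024672 [[-0.023  0.995 -0.096  0.494]
 [-0.999 -0.02   0.025 -0.036]
 [ 0.023  0.096  0.995  1.228]
 [ 0.     0.     0.     1.   ]]
scene 349.78802088785784 -0.024243673159533 [[ 0.758 -0.518  0.396  0.954]
 [ 0.652  0.618 -0.439 -0.439]
 [-0.017  0.591  0.807  0.729]
 [ 0.     0.     0.     1.   ]]
{'clock': 0.1, 'joint_pos': array([ 1.25240275,  0.33280073, -0.06472431,  1.46085405,  0.02161988,
        1.34986496, -0.08851193]), 'joint_velocities': array([ 0.00015865, -0.0018059 ,  0.0003755 , -0.00174931,  0.00174277,
        0.00036064,  0.00067745]), 'tau': array([ 1.44730508e-03, -6.26749563e+01,  4.93234210e-02, -3.92428529e+01,
        1.63214200e-02,  6.99683427e-03, -1.87677458e-06]), 'position': array([ 0.18208845, -0.5975188 ,  0.20660209]), 'ee_rot': array([ 9.89080457e-01,  1.47375273e-01, -1.23036096e-04, -6.02944384e-04]), 'ft_force': array([-0.21664798, -0.43088605, -0.36874387]), 'torque': array([ 0.00032744,  0.01998777, -0.00346972]), 'grasp_force': 0.0, 'grip_width': 1.0002705599401247}
```

View pics/top0.png

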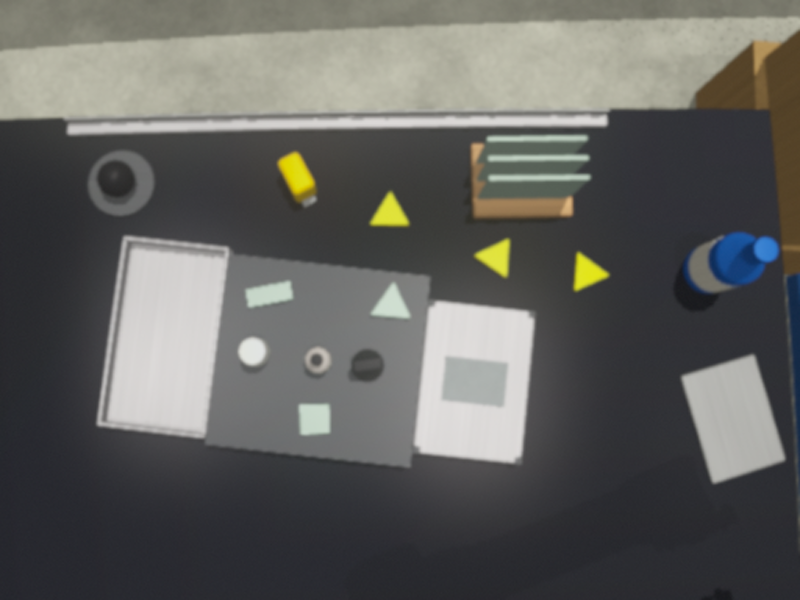

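View pics/scene0.png

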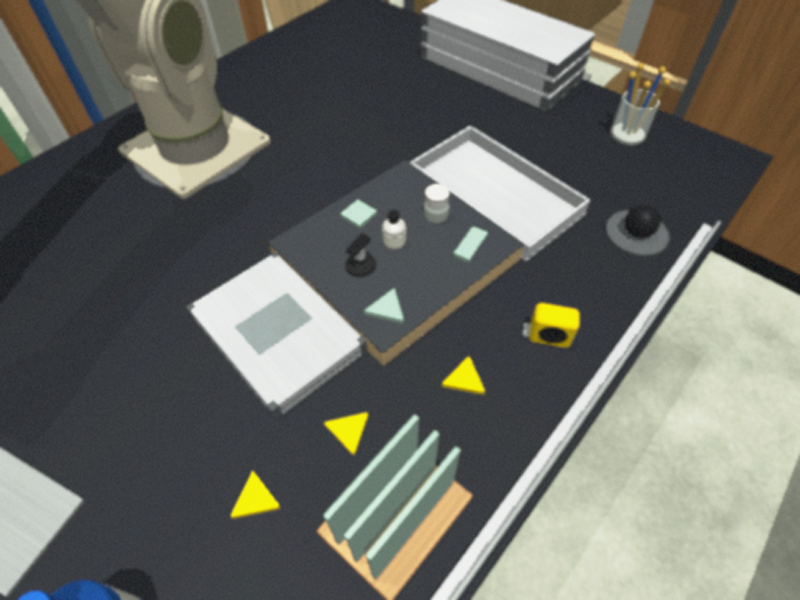

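The top view shows the tray on the image left (+y side) and the case on the right. In 800x600 pixels, the strip is at (269,294), the triangle at (391,302) and the square at (314,419). The jar, bottle and lifter row runs from (252,352) to (367,365). The scene view agrees.

Run:
```python
from h import *
from scipy.spatial.transform import Rotation as R
c=camera("top"); S=.64
cor=np.array([onz(c,u*S,v*S,.04) for u,v in((228,254),(430,276),(410,467),(206,443))]); print("board",cor.round(4).tolist())
ctr=cor.mean(0); ey=(cor[0]-cor[1])+(cor[3]-cor[2]); ey/=np.linalg.norm(ey); ex=np.array([ey[1],-ey[0]])
print("ctr",ctr,"ey",ey,"ang",np.degrees(np.arctan2(-ey[0],ey[1])))
for n,u,v,z in(("jar",252,352,.095),("oil",318,361,.108),("lift",367,365,.06)):
    p=onz(c,u*S,v*S,z)-ctr; print(n,p@ex,p@ey)
hsv=cv2.cvtColor(c["img"],cv2.COLOR_RGB2HSV); lab=cv2.cvtColor(c["img"],cv2.COLOR_RGB2LAB)
m=((lab[...,1]<124)&(hsv[...,2]>140)&(hsv[...,1]<90)).astype(np.uint8)
for k in cv2.findContours(m,cv2.RETR_EXTERNAL,cv2.CHAIN_APPROX_NONE)[0]:
    if cv2.contourArea(k)<150: continue
    P=np.array([onz(c,*q[0],.05) for q in k])-ctr; B=np.stack([P@ex,P@ey],1)
    if abs(B).max()>.19: continue
    T=cv2.minEnclosingTriangle((B*1000).astype(np.float32))[1][:,0] if cv2.contourArea(k)<99999 else 0
    print("blob",len(k),"mean",cv2.moments(k)["m10"]/cv2.moments(k)["m00"],"x",B[:,0].min(),B[:,0].max(),"y",B[:,1].min(),B[:,1].max(),"rect",cv2.boxPoints(cv2.minAreaRect((B*1000).astype(np.float32))).round().tolist(),"tri",T.round().tolist())
o=get_obs(); M=R.from_quat(o["ee_rot"]).as_matrix(); print(M.round(3))
p=o["position"]
```

```text
board [[0.6976, 0.1772], [0.6562, -0.1411], [0.3592, -0.1019], [0.4028, 0.2128]]
ctr [0.52893209 0.0367773 ] ey [0.13315188 0.99109564] ang -7.6517656209619185
jar -0.0017873337843287967 0.09584911751135806
oil -0.004226754284685992 -0.0041169168097417936
lift -0.0010034986987263342 -0.07627697799255997
blob 73 mean 200.84632922936615 x -0.11709694400994304 -0.06567854508224373 y -0.030513117911857485 0.02135748992701273 rect [[-118.0, 16.0], [-113.0, -31.0], [-65.0, -26.0], [-71.0, 22.0]] tri [[-39.0, -18.0], [-126.0, -36.0], [-107.0, 56.0]]
blob 67 mean 250.04864566058592 x 0.07671359244731868 0.1311415521453754 y -0.13317694689448742 -0.07222012471384079 rect [[54.0, -87.0], [82.0, -135.0], [133.0, -104.0], [104.0, -57.0]] tri [[78.0, -137.0], [76.0, -67.0], [136.0, -102.0]]
blob 76 mean 171.92664670658684 x 0.06904154597837654 0.11506447809945675 y 0.05135845542814168 0.12516982887930767 rect [[67.0, 118.0], [88.0, 49.0], [118.0, 58.0], [96.0, 128.0]] tri [[121.0, 4.0], [50.0, 112.0], [107.0, 131.0]]
[[ 0.957  0.292 -0.   ]
 [ 0.292 -0.957  0.001]
 [-0.    -0.001 -1.   ]]
```

```bash
cat >> h.py <<'E'
from scipy.spatial.transform import Rotation as R
ctr=np.array([.5289,.0368]); ey=np.array([.1332,.9911]); ex=np.array([.9911,-.1332])
def rel(*pts):
    o=get_obs(); M=R.from_quat(o["ee_rot"]).as_matrix(); p=o["position"]
    b=p[:2]-ctr; print("now b",(b@ex).round(4),(b@ey).round(4),p[2].round(4),"t",o["clock"],"F",o["ft_force"].round(1),"w",o["grip_width"])
    Y=np.r_[ex,0]; Z=np.array([0,0,-1.]); G=np.stack([np.cross(Y,Z),Y,Z],1)
    print("rot",np.degrees(R.from_matrix(M.T@G).as_rotvec()).round(2))
    for x,y,z in pts: print((x,y,z),(M.T@(np.r_[ctr+x*ex+y*ey,z]-p)).round(4))
E
python3 -c "
from h import *
rel((.095,.022,.16))"
```

```text
now b -0.2592 -0.6749 0.2067 t 0.15 F [0.1 0.1 0.3] w 0.9967899974046133
rot [-6.000e-02 -3.000e-02 -6.539e+01]
(0.095, 0.022, 0.16) [ 0.6122 -0.4861  0.0472]
```

Emit:
carry_out(
  motion=[
    {"xyz": [0.612,-0.486,0.047],"angular": [0,0,-65.4]},
    {"xyz": [0.612,-0.486,0.047],"angular": [0,0,-65.4]},
    {"xyz": [0.612,-0.486,0.047],"angular": [0,0,-65.4]},
    {"xyz": [0.612,-0.486,0.047],"angular": [0,0,-65.4]},
    {"xyz": [0.612,-0.486,0.047],"angular": [0,0,-65.4]},
    {"xyz": [0.612,-0.486,0.047],"angular": [0,0,-65.4]},
    {"xyz": [0.612,-0.486,0.047],"angular": [0,0,-65.4]},
    {"xyz": [0.612,-0.486,0.047],"angular": [0,0,-65.4]},
    {"xyz": [0.612,-0.486,0.047],"angular": [0,0,-65.4]},
    {"xyz": [0.612,-0.486,0.047],"angular": [0,0,-65.4]},
    {"xyz": [0.612,-0.486,0.047],"angular": [0,0,-65.4]},
    {"xyz": [0.612,-0.486,0.047],"angular": [0,0,-65.4]},
  ],
  hand=0.35,
)

```text
clock: 1.35
position: [0.523, -0.1032, 0.1713]
ee_rot: [0.753, 0.658, -0.0, 0.0]
ft_force: [0.5, -0.1, -0.1]
grip_width: 0.349
grasp_force: 0.0
```

```bash
python3 -c "
from h import *
rel((.095,.022,.16))"
```

```text
now b 0.0128 -0.1395 0.1713 t 1.35 F [ 0.5 -0.1 -0.1] w 0.34926628034819296
rot [ 0.02  0.02 -0.03]
(0.095, 0.022, 0.16) [0.1616 0.0821 0.0112]
```

Emit:
carry_out(
  motion=[
    {"xyz": [0.162,0.082,0.011],"angular": [0,0,0]},
    {"xyz": [0.162,0.082,0.011],"angular": [0,0,0]},
    {"xyz": [0.162,0.082,0.011],"angular": [0,0,0]},
    {"xyz": [0.162,0.082,0.011],"angular": [0,0,0]},
    {"xyz": [0.162,0.082,0.011],"angular": [0,0,0]},
    {"xyz": [0.162,0.082,0.011],"angular": [0,0,0]},
    {"xyz": [0.162,0.082,0.011],"angular": [0,0,0]},
  ],
)

```text
clock: 2.05
position: [0.6248, 0.0433, 0.1601]
ee_rot: [0.753, 0.658, -0.0, 0.0]
ft_force: [-0.1, -0.3, 0.9]
grip_width: 0.351
grasp_force: 0.0
```

```bash
python3 -c "
from h import *
rel((.095,.022,.06))
c=camera('wrist');cv2.imwrite('pics/w1.png',cv2.resize(c['img'][...,::-1],(640,480)))"
```

```text
now b 0.0942 0.0192 0.1601 t 2.05 F [-0.1 -0.3  0.9] w 0.35081077666900906
rot [-0.02  0.06 -0.08]
(0.095, 0.022, 0.06) [0.0029 0.0008 0.1001]
```

View pics/w1.png

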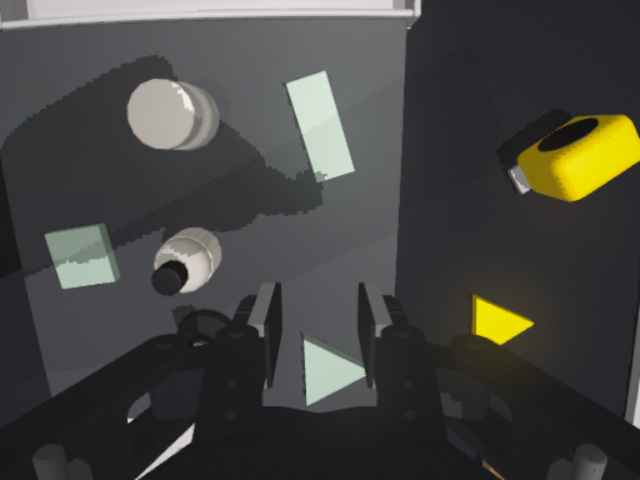

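The wrist view has +y upward. The strip's near end is at (335,178), the triangle at (330,370) under the fingers, and the finger gap is centred at about x=320. I'm narrowing the gap so the 28 mm strip end can't slip between the fingers.

Emit:
carry_out(
  motion=[
    {"xyz": [0.002,0.002,0.04],"angular": [0,0,0]},
    {"xyz": [0.002,0.002,0.08],"angular": [0,0,0]},
    {"xyz": [0.002,0.002,0.1],"angular": [0,0,0]},
    {"xyz": [0.002,0.002,0.11],"angular": [0,0,0]},
    {"xyz": [0.002,0.002,0.117],"angular": [0,0,0]},
    {"xyz": [0.002,0.002,0.117],"angular": [0,0,0]},
    {"xyz": [0.002,0.002,0.117],"angular": [0,0,0]},
  ],
  hand=0.17,
)

```text
clock: 2.8
position: [0.6281, 0.0464, 0.0446]
ee_rot: [0.753, 0.658, 0.001, 0.001]
ft_force: [1.1, -0.1, 0.5]
grip_width: 0.173
grasp_force: 0.0
```

Emit:
carry_out(
  motion=[
    {"xyz": [0.008,0,0],"angular": [0,0,0]},
    {"xyz": [0.016,0,0],"angular": [0,0,0]},
    {"xyz": [0.024,0,0],"angular": [0,0,0]},
    {"xyz": [0.032,0,0],"angular": [0,0,0]},
    {"xyz": [0.04,0,0],"angular": [0,0,0]},
    {"xyz": [0.048,0,0],"angular": [0,0,0]},
    {"xyz": [0.056,0,0],"angular": [0,0,0]},
    {"xyz": [0.064,0,0],"angular": [0,0,0]},
    {"xyz": [0.072,0,0],"angular": [0,0,0]},
    {"xyz": [0.08,0,0],"angular": [0,0,0]},
    {"xyz": [0.08,0,0],"angular": [0,0,0]},
  ],
)

```text
clock: 3.9
position: [0.6379, 0.1276, 0.0434]
ee_rot: [0.752, 0.659, 0.0, -0.0]
ft_force: [-0.3, 0.5, -1.3]
grip_width: 0.168
grasp_force: 0.0
```

```bash
python3 -c "
from h import *
rel((.095,.195,.043))
c=camera('wrist');cv2.imwrite('pics/w2.png',cv2.resize(c['img'][...,::-1],(640,480)))"
```

```text
now b 0.0959 0.1045 0.0434 t 3.9 F [-0.3  0.5 -1.3] w 0.16767259290395692
rot [-0.   -0.05  0.1 ]
(0.095, 0.195, 0.043) [ 0.0905 -0.0008  0.0004]
```

View pics/w2.png

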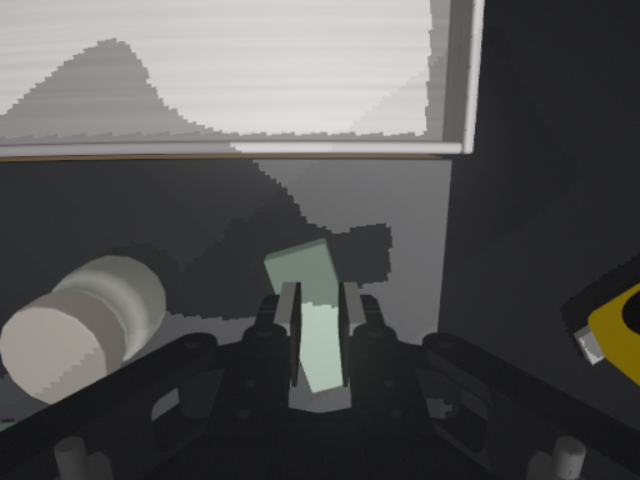

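The strip lies under the fingertips, tilted as before, from about (298,250) to (320,385). The half-open tips rode over it. I'll lift, go back, and use the shut fingers, whose tip height is known.

Emit:
carry_out(
  motion=[
    {"xyz": [0,0,-0.03],"angular": [0,0,0]},
    {"xyz": [-0.03,0,-0.05],"angular": [0,0,0]},
    {"xyz": [-0.06,0,-0.05],"angular": [0,0,0]},
    {"xyz": [-0.083,0,-0.05],"angular": [0,0,0]},
    {"xyz": [-0.083,0,-0.05],"angular": [0,0,0]},
    {"xyz": [-0.083,0,-0.05],"angular": [0,0,0]},
  ],
)

```text
clock: 4.55
position: [0.627, 0.0427, 0.0933]
ee_rot: [0.753, 0.658, -0.0, 0.0]
ft_force: [-0.3, -0.1, 0.7]
grip_width: 0.167
grasp_force: 0.0
```

Emit:
carry_out(
  motion=[
    {"xyz": [0,0,0],"angular": [0,0,0]},
    {"xyz": [0,0,0],"angular": [0,0,0]},
    {"xyz": [0,0,0],"angular": [0,0,0]},
  ],
  hand=0,
)

```text
clock: 4.85
position: [0.6269, 0.0445, 0.0932]
ee_rot: [0.752, 0.659, 0.0, -0.0]
ft_force: [1.2, -0.2, 0.1]
grip_width: 0.003
grasp_force: 0.0
```

```bash
python3 -c "
from h import *
rel((.095,.02,.042))
c=camera('wrist');cv2.imwrite('pics/w3.png',cv2.resize(c['img'][...,::-1],(640,480)))"
```

```text
now b 0.0961 0.0207 0.0932 t 4.85 F [ 1.2 -0.2  0.1] w 0.002883452914395846
rot [-0.01 -0.02  0.08]
(0.095, 0.02, 0.042) [-0.0007 -0.0011  0.0512]
```

View pics/w3.png

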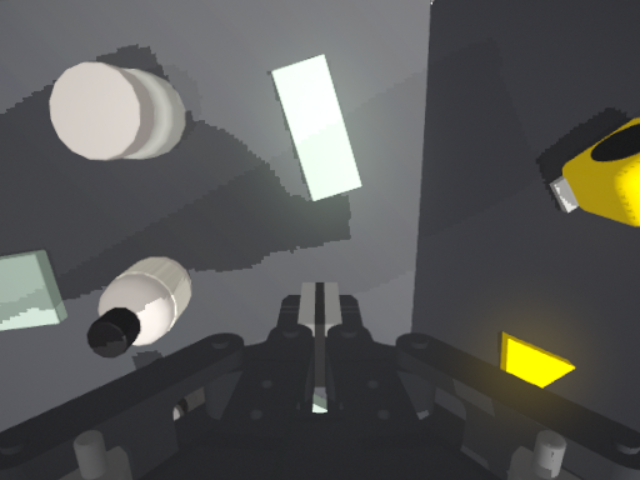

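The strip is unmoved, with its near end at about (337,193). The shut fingers are behind it, centred at x=320. Descending and pushing.

Emit:
carry_out(
  motion=[
    {"xyz": [0,-0.001,0.03],"angular": [0,0,0]},
    {"xyz": [0,-0.001,0.043],"angular": [0,0,0]},
    {"xyz": [0,-0.001,0.05],"angular": [0,0,0]},
    {"xyz": [0,-0.001,0.05],"angular": [0,0,0]},
    {"xyz": [0,-0.001,0.05],"angular": [0,0,0]},
    {"xyz": [0,-0.001,0.05],"angular": [0,0,0]},
  ],
)

```text
clock: 5.5
position: [0.6266, 0.0438, 0.0443]
ee_rot: [0.753, 0.658, 0.001, 0.0]
ft_force: [-0.0, -0.9, -0.7]
grip_width: -0.0
grasp_force: 0.0
```

Emit:
carry_out(
  motion=[
    {"xyz": [0.007,0,0],"angular": [0,0,0]},
    {"xyz": [0.014,0,0],"angular": [0,0,0]},
    {"xyz": [0.021,0,0],"angular": [0,0,0]},
    {"xyz": [0.028,0,0],"angular": [0,0,0]},
    {"xyz": [0.035,0,0],"angular": [0,0,0]},
    {"xyz": [0.042,0,0],"angular": [0,0,0]},
    {"xyz": [0.049,0,0],"angular": [0,0,0]},
    {"xyz": [0.056,0,0],"angular": [0,0,0]},
    {"xyz": [0.063,0,0],"angular": [0,0,0]},
    {"xyz": [0.07,0,0],"angular": [0,0,0]},
  ],
)

```text
clock: 6.5
position: [0.6354, 0.1136, 0.0433]
ee_rot: [0.753, 0.658, -0.0, 0.0]
ft_force: [-0.0, 0.5, 0.1]
grip_width: 0.0
grasp_force: 0.0
```

```bash
python3 -c "
from h import *
rel((.095,.195,.042))
c=camera('wrist');cv2.imwrite('pics/w4.png',cv2.resize(c['img'][...,::-1],(640,480)))"
```

```text
now b 0.0953 0.0903 0.0433 t 6.5 F [-0.   0.5  0.1] w 0.0002570105171560411
rot [ 0.  0. -0.]
(0.095, 0.195, 0.042) [ 0.1047 -0.0003  0.0013]
```

View pics/w4.png

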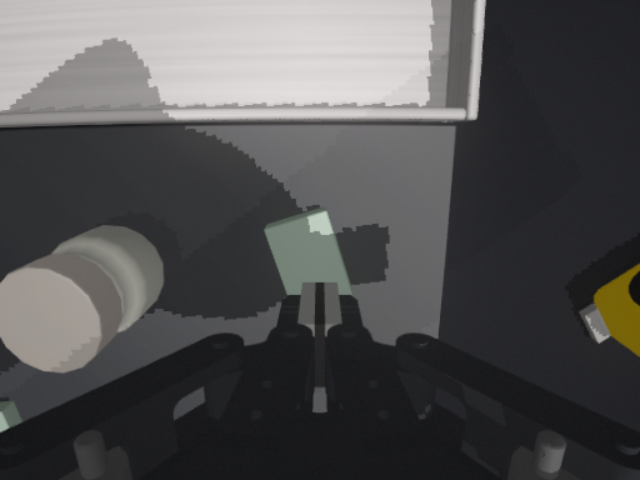

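The strip's far end is still about 90 px from the rim and partly hidden under the fingers. So it hasn't moved, and the tips must be higher than the TCP reading suggests. I'll check from the scene camera.

```bash
python3 -c "
from h import *
c=camera('scene');p=get_obs()['position'];u,v=map(int,proj(c,p));print(proj(c,p),c['img'].shape)
x0,y0=u-80,v-70
im=cv2.resize(c['img'][y0:y0+120,x0:x0+160,::-1],None,fx=5,fy=5,interpolation=cv2.INTER_CUBIC)
cv2.drawMarker(im,(int((proj(c,p)[0]-x0+.5)*5),int((proj(c,p)[1]-y0+.5)*5)),(0,0,255),0,15)
print(x0,y0);cv2.imwrite('pics/s4.png',im)"
```

```text
(np.float64(301.9600884951787), np.float64(155.5779280607827)) (384, 512, 3)
221 85
```

View pics/s4.png

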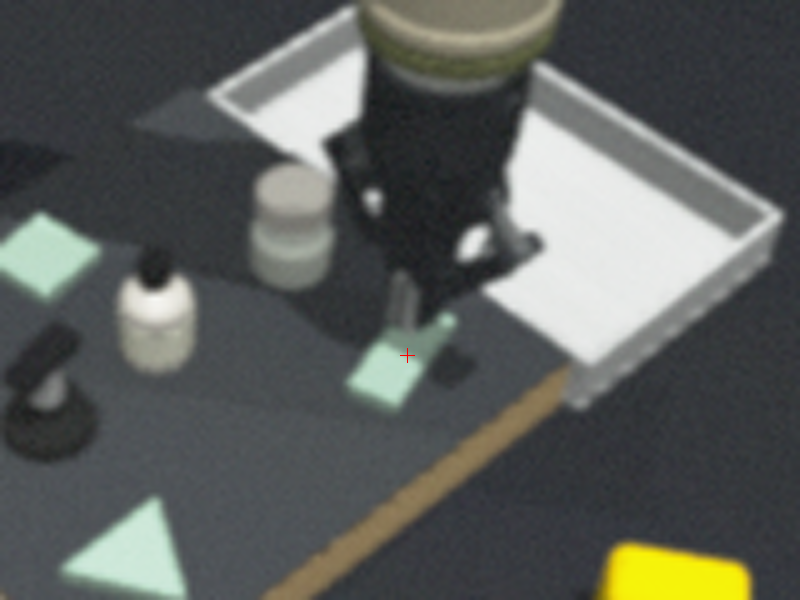

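The fingertip shows at about (405,335), while the TCP projects to (407,355). So the real tip is roughly 12 mm above the reported TCP. I'll go back behind the strip and feel for the board by force.

Emit:
carry_out(
  motion=[
    {"xyz": [0,0,-0.02],"angular": [0,0,0]},
    {"xyz": [-0.035,0,-0.02],"angular": [0,0,0]},
    {"xyz": [-0.07,0,-0.02],"angular": [0,0,0]},
    {"xyz": [-0.07,0,0],"angular": [0,0,0]},
    {"xyz": [-0.07,0,0],"angular": [0,0,0]},
    {"xyz": [-0.07,0,0.003],"angular": [0,0,0]},
    {"xyz": [-0.07,0,0.003],"angular": [0,0,0]},
  ],
)

```text
clock: 7.3
position: [0.6261, 0.0449, 0.0406]
ee_rot: [0.752, 0.659, 0.0, -0.0]
ft_force: [-0.7, -0.0, 0.6]
grip_width: -0.002
grasp_force: 0.0
```

Emit:
carry_out(
  motion=[
    {"xyz": [0,0,0.002],"angular": [0,0,0]},
    {"xyz": [0,0,0.003],"angular": [0,0,0]},
    {"xyz": [0,0,0.003],"angular": [0,0,0]},
  ],
)

```text
clock: 7.6
position: [0.626, 0.044, 0.0373]
ee_rot: [0.753, 0.659, 0.0, 0.0]
ft_force: [-0.1, 0.8, 0.3]
grip_width: 0.002
grasp_force: 0.0
```

Emit:
carry_out(
  motion=[
    {"xyz": [0,0,0.002],"angular": [0,0,0]},
    {"xyz": [0,0,0.003],"angular": [0,0,0]},
    {"xyz": [0,0,0.003],"angular": [0,0,0]},
  ],
)

```text
clock: 7.9
position: [0.6259, 0.0436, 0.0341]
ee_rot: [0.753, 0.658, -0.0, -0.0]
ft_force: [0.2, 0.7, -0.7]
grip_width: -0.003
grasp_force: 0.0
```

The reported TCP is below the board top with no contact, so the offset is real. Continuing in small steps.

Emit:
carry_out(
  motion=[
    {"xyz": [0,0,0.002],"angular": [0,0,0]},
    {"xyz": [0,0,0.003],"angular": [0,0,0]},
    {"xyz": [0,0,0.003],"angular": [0,0,0]},
  ],
)

```text
clock: 8.2
position: [0.6259, 0.0436, 0.031]
ee_rot: [0.753, 0.658, -0.0, -0.0]
ft_force: [0.4, 0.5, 0.6]
grip_width: 0.0
grasp_force: 0.0
```

Emit:
carry_out(
  motion=[
    {"xyz": [0,0,0.001],"angular": [0,0,0]},
    {"xyz": [0,0,0.002],"angular": [0,0,0]},
    {"xyz": [0,0,0.002],"angular": [0,0,0]},
  ],
)

```text
clock: 8.5
position: [0.6259, 0.0436, 0.0291]
ee_rot: [0.753, 0.658, -0.0, -0.0]
ft_force: [-0.7, -0.2, 1.1]
grip_width: -0.0
grasp_force: 0.0
```

Emit:
carry_out(
  motion=[
    {"xyz": [0,0,0.001],"angular": [0,0,0]},
    {"xyz": [0,0,0.0015],"angular": [0,0,0]},
    {"xyz": [0,0,0.0015],"angular": [0,0,0]},
  ],
)

```text
clock: 8.8
position: [0.6259, 0.0436, 0.0277]
ee_rot: [0.753, 0.658, -0.0, -0.0]
ft_force: [0.0, -0.1, 0.6]
grip_width: 0.002
grasp_force: 0.0
```

Emit:
carry_out(
  motion=[
    {"xyz": [0,0,0.001],"angular": [0,0,0]},
    {"xyz": [0,0,0.001],"angular": [0,0,0]},
    {"xyz": [0,0,0.001],"angular": [0,0,0]},
  ],
)

```text
clock: 9.1
position: [0.626, 0.0436, 0.0267]
ee_rot: [0.753, 0.658, -0.0, 0.0]
ft_force: [-0.1, 0.1, -0.2]
grip_width: 0.001
grasp_force: 0.0
```

The offset is at least 13 mm with no contact, so the tip is just above the felt, well below the glass top. Pushing.

Emit:
carry_out(
  motion=[
    {"xyz": [0.007,0,0],"angular": [0,0,0]},
    {"xyz": [0.014,0,0],"angular": [0,0,0]},
    {"xyz": [0.021,0,0],"angular": [0,0,0]},
    {"xyz": [0.028,0,0],"angular": [0,0,0]},
    {"xyz": [0.035,0,0],"angular": [0,0,0]},
    {"xyz": [0.042,0,0],"angular": [0,0,0]},
    {"xyz": [0.049,0,0],"angular": [0,0,0]},
    {"xyz": [0.056,0,0],"angular": [0,0,0]},
    {"xyz": [0.063,0,0],"angular": [0,0,0]},
    {"xyz": [0.07,0,0],"angular": [0,0,0]},
  ],
)

```text
clock: 10.1
position: [0.6354, 0.1136, 0.0268]
ee_rot: [0.753, 0.658, -0.0, 0.0]
ft_force: [0.0, 0.1, 0.2]
grip_width: 0.002
grasp_force: 0.0
```

```bash
python3 -c "
from h import *
rel((.095,.195,.027))
c=camera('wrist');cv2.imwrite('pics/w5.png',cv2.resize(c['img'][...,::-1],(640,480)))"
```

```text
now b 0.0953 0.0903 0.0268 t 10.1 F [0.  0.1 0.2] w 0.002088219615434387
rot [-0.    0.    0.01]
(0.095, 0.195, 0.027) [ 0.1047 -0.0003 -0.0003]
```

View pics/w5.png

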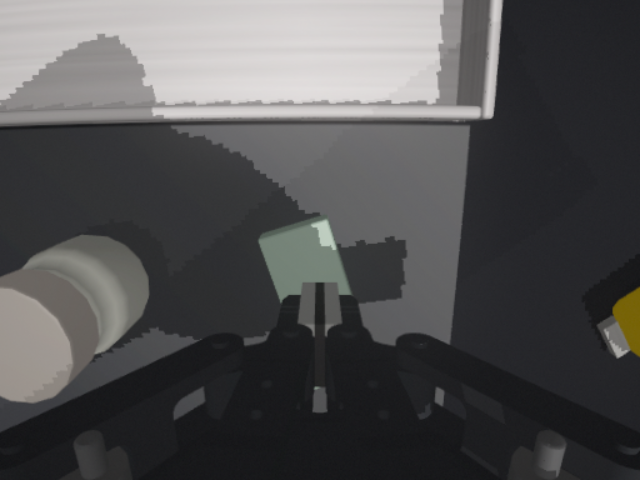

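The strip still hasn't moved: its far end is at (293,225) with the fingers over it. I need a proper tip height, so I'll compute it from the wrist ray and the scene column.

```bash
python3 -c "
from h import *
p=get_obs()['position'];w=camera('wrist');c=camera('scene')
E=np.array(w['extrinsics']);print('wcam-p',(E[:3,3]-p).round(4),'viewdir',(-E[:3,2]).round(3))
for z in (0,.01,.02,.03,.04): print(z,'wrist',np.round(np.array(proj(w,p+[0,0,z]))*1.25),'scene',np.round(proj(c,p+[0,0,z]),1))
u,v=map(int,proj(c,p+[0,0,.02])); x0,y0=u-40,v-35
im=cv2.resize(c['img'][y0:y0+60,x0:x0+80,::-1],None,fx=9,fy=9,interpolation=cv2.INTER_CUBIC)
for z in (0,.01,.02,.03):
  a,b=proj(c,p+[0,0,z]); cv2.circle(im,(int((a-x0+.5)*9),int((b-y0+.5)*9)),3,(0,0,255),-1)
cv2.imwrite('pics/s5.png',im)"
```

```text
wcam-p [0.0082 0.0658 0.1667] viewdir [-0.034 -0.258 -0.965]
0 wrist [320. 282.] scene [301.5 159.6]
0.01 wrist [320. 291.] scene [301.9 157.1]
0.02 wrist [320. 300.] scene [302.2 154.6]
0.03 wrist [320. 311.] scene [302.6 151.9]
0.04 wrist [321. 324.] scene [303.  149.3]
```

View pics/s5.png

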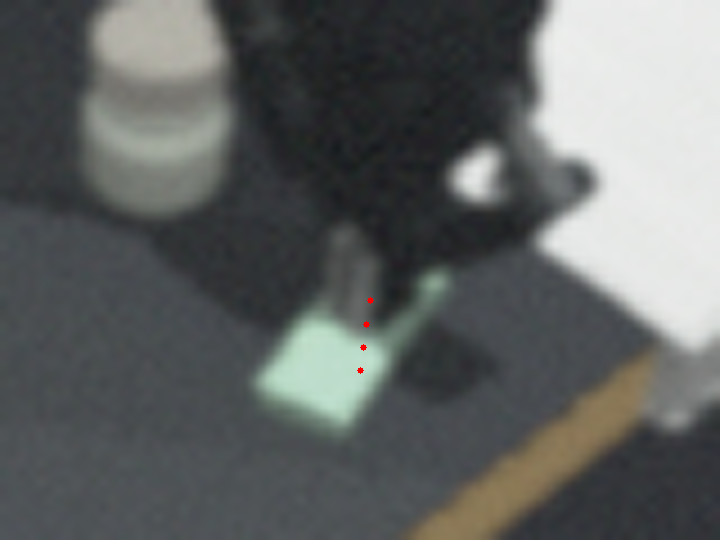

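```bash
python3 -c "
from h import *
w=camera('wrist')
pts={'L':(260,238,.05),'R':(325,217,.05),'boardcorner':(472,123,.04),'edgeleft':(160,125,.04)}
for dz in (0,.01,.02,.03):
  P={}
  for k,(u,v,z) in pts.items():
    q=onz(w,u/1.25,v/1.25,z-dz)-ctr; P[k]=np.array([q@ex,q@ey])
  print(dz,'width',np.linalg.norm(P['L']-P['R']).round(4),{k:(v*1000).round(1).tolist() for k,v in P.items()})
c=camera('top');print('topTCP proj',proj(c,get_obs()['position']))
im=c['img'];import cv2
s=camera('scene');
# scene cross-check of board/strip against top
lab=cv2.cvtColor(s['img'],cv2.COLOR_RGB2LAB)
m=((lab[...,1]<120)&(lab[...,0]>140)).astype(np.uint8)
for k in cv2.findContours(m,0,2)[0]:
  if cv2.contourArea(k)<60: continue
  P=np.array([onz(s,*q[0],.05) for q in k])-ctr;B=np.stack([P@ex,P@ey],1)
  if abs(B).max()<.2: print((B.min(0)*1000).round(),(B.max(0)*1000).round())
print(get_obs()['joint_pos'].round(4).tolist())
"
```

```text
0 width 0.0259 {'L': [72.3, 117.5], 'R': [96.8, 125.6], 'boardcorner': [152.7, 160.2], 'edgeleft': [34.0, 159.4]}
0.01 width 0.0277 {'L': [70.7, 114.8], 'R': [97.0, 123.5], 'boardcorner': [156.5, 160.4], 'edgeleft': [30.0, 159.5]}
0.02 width 0.0295 {'L': [69.2, 112.0], 'R': [97.1, 121.3], 'boardcorner': [160.3, 160.6], 'edgeleft': [26.1, 159.7]}
0.03 width 0.0313 {'L': [67.6, 109.3], 'R': [97.3, 119.1], 'boardcorner': [164.1, 160.8], 'edgeleft': [22.1, 159.9]}
topTCP proj (np.float64(172.92071118202813), np.float64(187.6871919580339))
[  80. -135.] [134. -75.]
[84. 49.] [118.  85.]
[-114.  -32.] [-61.  19.]
[0.2109, 0.6086, -0.6191, 1.5621, 0.3829, 1.0948, -0.6348]
```

The wrist view needs the pad's front edge accounted for, and doing that puts the real tip more than 20 mm behind the reported TCP. I'll return behind the strip and keep feeling downward.

Emit:
carry_out(
  motion=[
    {"xyz": [0,0,-0.02],"angular": [0,0,0]},
    {"xyz": [-0.035,0,-0.02],"angular": [0,0,0]},
    {"xyz": [-0.07,0,-0.02],"angular": [0,0,0]},
    {"xyz": [-0.07,0,0],"angular": [0,0,0]},
    {"xyz": [-0.07,0,0],"angular": [0,0,0]},
    {"xyz": [-0.07,0,0.003],"angular": [0,0,0]},
    {"xyz": [-0.07,0,0.003],"angular": [0,0,0]},
  ],
)

```text
clock: 11.1
position: [0.6261, 0.0449, 0.0242]
ee_rot: [0.752, 0.659, 0.0, -0.0]
ft_force: [-0.1, -0.6, -0.2]
grip_width: 0.001
grasp_force: 0.0
```

Emit:
carry_out(
  motion=[
    {"xyz": [0,0,0.001],"angular": [0,0,0]},
    {"xyz": [0,0,0.002],"angular": [0,0,0]},
    {"xyz": [0,0,0.002],"angular": [0,0,0]},
  ],
)

```text
clock: 11.4
position: [0.6261, 0.0439, 0.0219]
ee_rot: [0.753, 0.659, 0.0, 0.0]
ft_force: [0.3, -0.7, -0.6]
grip_width: 0.004
grasp_force: 0.0
```

Emit:
carry_out(
  motion=[
    {"xyz": [0,0,0.001],"angular": [0,0,0]},
    {"xyz": [0,0,0.002],"angular": [0,0,0]},
    {"xyz": [0,0,0.002],"angular": [0,0,0]},
  ],
)

```text
clock: 11.7
position: [0.6259, 0.0436, 0.0196]
ee_rot: [0.753, 0.658, -0.0, -0.0]
ft_force: [-0.1, 0.4, -0.5]
grip_width: -0.003
grasp_force: 0.0
```

Emit:
carry_out(
  motion=[
    {"xyz": [0,0,0.001],"angular": [0,0,0]},
    {"xyz": [0,0,0.002],"angular": [0,0,0]},
    {"xyz": [0,0,0.002],"angular": [0,0,0]},
  ],
)

```text
clock: 12.0
position: [0.6259, 0.0436, 0.0176]
ee_rot: [0.753, 0.658, -0.0, -0.0]
ft_force: [-0.0, 0.0, -0.0]
grip_width: 0.003
grasp_force: 0.0
```

Emit:
carry_out(
  motion=[
    {"xyz": [0,0,0.001],"angular": [0,0,0]},
    {"xyz": [0,0,0.0015],"angular": [0,0,0]},
    {"xyz": [0,0,0.0015],"angular": [0,0,0]},
  ],
)

```text
clock: 12.3
position: [0.626, 0.0436, 0.0163]
ee_rot: [0.753, 0.658, 0.0, 0.0]
ft_force: [0.8, -0.5, 0.1]
grip_width: -0.002
grasp_force: 0.0
```

Emit:
carry_out(
  motion=[
    {"xyz": [0,0,0.001],"angular": [0,0,0]},
    {"xyz": [0,0,0.0015],"angular": [0,0,0]},
    {"xyz": [0,0,0.0015],"angular": [0,0,0]},
  ],
)

```text
clock: 12.6
position: [0.6261, 0.0436, 0.0162]
ee_rot: [0.753, 0.658, -0.0, 0.0]
ft_force: [-5.8, -2.1, 13.7]
grip_width: 0.0
grasp_force: 6.8
```

Emit:
carry_out(
  motion=[
    {"xyz": [0,0,0.001],"angular": [0,0,0]},
    {"xyz": [0,0,0.0015],"angular": [0,0,0]},
    {"xyz": [0,0,0.0015],"angular": [0,0,0]},
  ],
)

```text
clock: 12.9
position: [0.6262, 0.0436, 0.0161]
ee_rot: [0.753, 0.658, -0.0, 0.001]
ft_force: [-13.2, -2.8, 27.9]
grip_width: 0.003
grasp_force: 13.6
```

```bash
python3 -c "
from h import *
rel()
p=get_obs()['position'];c=camera('scene')
u,v=map(int,proj(c,p+[0,0,.02])); x0,y0=u-40,v-35
im=cv2.resize(c['img'][y0:y0+60,x0:x0+80,::-1],None,fx=9,fy=9,interpolation=cv2.INTER_CUBIC)
im=cv2.convertScaleAbs(im,alpha=1.8)
for z in (0,.01,.02,.03):
  a,b=proj(c,p+[0,0,z]); cv2.circle(im,(int((a-x0+.5)*9),int((b-y0+.5)*9)),2,(0,0,255),-1)
cv2.imwrite('pics/s6.png',im)"
```

```text
now b 0.0955 0.0197 0.0161 t 12.9 F [-13.2  -2.8  27.9] w 0.0030625536169878453
rot [ 0.05  0.07 -0.  ]
```

View pics/s6.png

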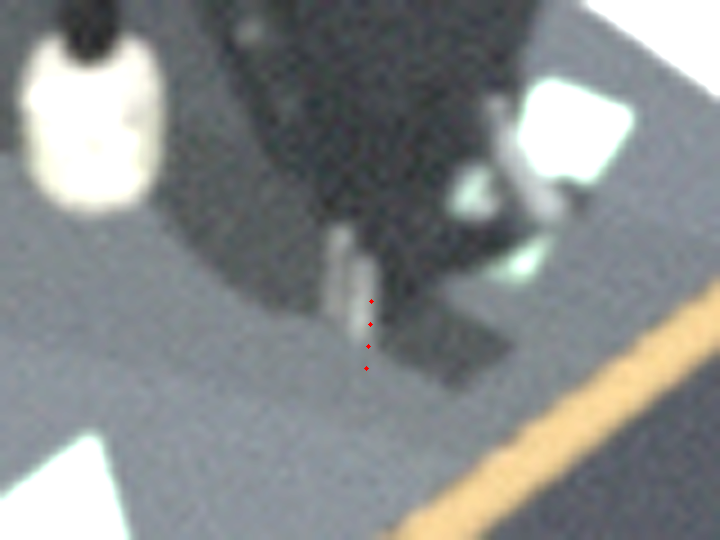

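Contact comes at reported z = 0.0162, so the real tip is 24 mm above the reported TCP. The picture shows the fingertips on the felt at (360,345) and the strip untouched behind at (575,130). I'll use z = 0.019 for pushing, which puts the tip at about 43 mm.

Emit:
carry_out(
  motion=[
    {"xyz": [0,0,-0.006],"angular": [0,0,0]},
    {"xyz": [0,0,-0.006],"angular": [0,0,0]},
    {"xyz": [0.009,0,-0.006],"angular": [0,0,0]},
    {"xyz": [0.018,0,-0.006],"angular": [0,0,0]},
    {"xyz": [0.027,0,-0.006],"angular": [0,0,0]},
    {"xyz": [0.036,0,-0.006],"angular": [0,0,0]},
    {"xyz": [0.045,0,-0.006],"angular": [0,0,0]},
    {"xyz": [0.054,0,-0.006],"angular": [0,0,0]},
    {"xyz": [0.063,0,-0.006],"angular": [0,0,0]},
    {"xyz": [0.072,0,-0.006],"angular": [0,0,0]},
    {"xyz": [0.08,0,-0.006],"angular": [0,0,0]},
  ],
)

```text
clock: 14.05
position: [0.6367, 0.1238, 0.0193]
ee_rot: [0.753, 0.658, 0.0, 0.0]
ft_force: [-0.4, -0.8, -0.7]
grip_width: 0.001
grasp_force: 0.1
```

```bash
cat >> h.py <<'E'
def pieces(name="top"):
    c=camera(name); lab=cv2.cvtColor(c["img"],cv2.COLOR_RGB2LAB).astype(int)
    m=((lab[...,1]<124)&(lab[...,0]>110)&(lab[...,2]<150)).astype(np.uint8)
    for k in cv2.findContours(m,0,1)[0]:
        if cv2.contourArea(k)<25: continue
        P=np.array([onz(c,*q[0],.05) for q in k])-ctr; B=1000*np.stack([P@ex,P@ey],1)
        if abs(B[:,0]).max()<170 and abs(B[:,1]).max()<360: print(name,"area",cv2.contourArea(k),"min",B.min(0).round(),"max",B.max(0).round(),"box",cv2.boxPoints(cv2.minAreaRect(B.astype(np.float32))).round().tolist())
E
python3 -c "
from h import *
rel((.095,.195,.019)); pieces('wrist'); pieces('scene')"
```

```text
now b 0.0953 0.1006 0.0193 t 14.05 F [-0.4 -0.8 -0.7] w 0.0013162739512484667
rot [ 0.   -0.    0.02]
(0.095, 0.195, 0.019) [ 0.0944 -0.0002  0.0003]
wrist area 9997.5 min [ 83. 113.] max [119. 184.] box [[82.0, 181.0], [92.0, 112.0], [119.0, 116.0], [110.0, 185.0]]
scene area 825.5 min [ -26. -300.] max [  40. -204.] box [[-26.0, -300.0], [40.0, -300.0], [40.0, -204.0], [-26.0, -203.0]]
scene area 315.0 min [  78. -138.] max [138. -73.] box [[54.0, -121.0], [113.0, -153.0], [141.0, -102.0], [82.0, -70.0]]
scene area 64.0 min [102. 112.] max [121. 176.] box [[100.0, 114.0], [119.0, 111.0], [129.0, 173.0], [111.0, 176.0]]
scene area 234.0 min [-116.  -34.] max [-58.  22.] box [[-118.0, 15.0], [-109.0, -38.0], [-56.0, -29.0], [-65.0, 24.0]]
```

The strip now pushes nicely, at y 112–185 and nearly straight. Finishing its sweep.

Emit:
carry_out(
  motion=[
    {"xyz": [0.009,0.002,0],"angular": [0,0,0]},
    {"xyz": [0.018,0.003,0],"angular": [0,0,0]},
    {"xyz": [0.027,0.004,0],"angular": [0,0,0]},
    {"xyz": [0.036,0.004,0],"angular": [0,0,0]},
    {"xyz": [0.045,0.004,0],"angular": [0,0,0]},
    {"xyz": [0.054,0.004,0],"angular": [0,0,0]},
    {"xyz": [0.063,0.004,0],"angular": [0,0,0]},
    {"xyz": [0.072,0.004,0],"angular": [0,0,0]},
    {"xyz": [0.081,0.004,0],"angular": [0,0,0]},
    {"xyz": [0.09,0.004,0],"angular": [0,0,0]},
    {"xyz": [0.098,0.004,0],"angular": [0,0,0]},
    {"xyz": [0.098,0.004,0],"angular": [0,0,0]},
  ],
)

```text
clock: 15.35
position: [0.6533, 0.2214, 0.0193]
ee_rot: [0.752, 0.659, 0.0, -0.0]
ft_force: [-0.5, 0.1, 0.3]
grip_width: -0.002
grasp_force: 0.1
```

```bash
python3 -c "
from h import *
rel((.098,.19,.11),(.098,-.168,.11)); pieces('wrist'); pieces('scene')"
```

```text
now b 0.0987 0.1996 0.0193 t 15.35 F [-0.5  0.1  0.3] w -0.0021943811409109223
rot [-0.01 -0.05  0.1 ]
(0.098, 0.19, 0.11) [-0.0095 -0.0008 -0.0907]
(0.098, -0.168, 0.11) [-0.3675 -0.0014 -0.091 ]
wrist area 6741.5 min [ 95. 202.] max [136. 265.] box [[94.0, 213.0], [122.0, 201.0], [145.0, 254.0], [117.0, 266.0]]
scene area 828.5 min [ -27. -299.] max [  40. -204.] box [[-27.0, -204.0], [-26.0, -300.0], [40.0, -299.0], [39.0, -204.0]]
scene area 315.0 min [  78. -138.] max [138. -73.] box [[54.0, -121.0], [114.0, -153.0], [141.0, -102.0], [81.0, -71.0]]
scene area 105.5 min [105. 204.] max [163. 233.] box [[103.0, 208.0], [161.0, 200.0], [164.0, 224.0], [107.0, 233.0]]
scene area 235.0 min [-116.  -34.] max [-58.  22.] box [[-118.0, 15.0], [-110.0, -37.0], [-56.0, -29.0], [-65.0, 23.0]]
```

The strip is in the tray. Next is the triangle: lift, go back behind it and lower.

Emit:
carry_out(
  motion=[
    {"xyz": [0,0,-0.045],"angular": [0,0,0]},
    {"xyz": [-0.02,0,-0.09],"angular": [0,0,0]},
    {"xyz": [-0.065,0,-0.091],"angular": [0,0,0]},
    {"xyz": [-0.11,-0.001,-0.091],"angular": [0,0,0]},
    {"xyz": [-0.155,-0.002,-0.091],"angular": [0,0,0]},
    {"xyz": [-0.2,-0.003,-0.091],"angular": [0,0,0]},
    {"xyz": [-0.245,-0.003,-0.091],"angular": [0,0,0]},
    {"xyz": [-0.29,-0.003,-0.091],"angular": [0,0,0]},
    {"xyz": [-0.335,-0.003,-0.091],"angular": [0,0,0]},
    {"xyz": [-0.367,-0.003,-0.091],"angular": [0,0,0]},
    {"xyz": [-0.367,-0.003,-0.091],"angular": [0,0,0]},
    {"xyz": [-0.367,-0.003,-0.091],"angular": [0,0,0]},
  ],
)

```text
clock: 16.65
position: [0.6015, -0.145, 0.1103]
ee_rot: [0.754, 0.657, -0.0, 0.0]
ft_force: [-0.7, 0.5, 0.6]
grip_width: 0.005
grasp_force: 0.0
```

Emit:
carry_out(
  motion=[
    {"xyz": [0,0,0.04],"angular": [0,0,0]},
    {"xyz": [0,0,0.07],"angular": [0,0,0]},
    {"xyz": [0,0,0.085],"angular": [0,0,0]},
    {"xyz": [0,0,0.091],"angular": [0,0,0]},
    {"xyz": [0,0,0.091],"angular": [0,0,0]},
    {"xyz": [0,0,0.091],"angular": [0,0,0]},
  ],
)

```text
clock: 17.25
position: [0.6029, -0.1436, 0.0208]
ee_rot: [0.753, 0.658, 0.001, 0.001]
ft_force: [-0.4, -0.8, 0.2]
grip_width: 0.0
grasp_force: 0.0
```

```bash
python3 -c "
from h import *
rel((.095,-.168,.019),(.095,-.08,.019)); pieces('wrist')"
```

```text
now b 0.0974 -0.1689 0.0208 t 17.25 F [-0.4 -0.8  0.2] w 4.480209850127619e-05
rot [0.12 0.01 0.02]
(0.095, -0.168, 0.019) [ 0.0009 -0.0024  0.0018]
(0.095, -0.08, 0.019) [ 0.0889 -0.0023  0.0018]
wrist area 9520.5 min [  81. -135.] max [135. -73.] box [[81.0, -73.0], [83.0, -135.0], [136.0, -133.0], [135.0, -72.0]]
```

Emit:
carry_out(
  motion=[
    {"xyz": [0.008,0,0],"angular": [0,0,0]},
    {"xyz": [0.016,0,0],"angular": [0,0,0]},
    {"xyz": [0.024,0,0],"angular": [0,0,0]},
    {"xyz": [0.032,0,0],"angular": [0,0,0]},
    {"xyz": [0.04,0,0],"angular": [0,0,0]},
    {"xyz": [0.048,0,0],"angular": [0,0,0]},
    {"xyz": [0.056,0,0],"angular": [0,0,0]},
    {"xyz": [0.064,0,0],"angular": [0,0,0]},
    {"xyz": [0.072,0,0],"angular": [0,0,0]},
    {"xyz": [0.08,0,0],"angular": [0,0,0]},
    {"xyz": [0.09,0,0],"angular": [0,0,0]},
    {"xyz": [0.1,0,0],"angular": [0,0,0]},
  ],
)

```text
clock: 18.5
position: [0.6152, -0.0439, 0.0193]
ee_rot: [0.753, 0.658, 0.0, 0.0]
ft_force: [0.1, -0.3, -0.7]
grip_width: 0.001
grasp_force: 0.1
```

```bash
python3 -c "
from h import *
rel((.1,.195,.019)); pieces('wrist');pieces('scene')"
```

```text
now b 0.0963 -0.0685 0.0193 t 18.5 F [ 0.1 -0.3 -0.7] w 0.0006932081549034915
rot [ 0.  0. -0.]
(0.1, 0.195, 0.019) [0.2635 0.0037 0.0003]
wrist area 8896.5 min [ 81. -52.] max [136.  10.] box [[81.0, 9.0], [82.0, -52.0], [136.0, -51.0], [135.0, 11.0]]
scene area 809.0 min [ -27. -299.] max [  40. -204.] box [[-27.0, -299.0], [40.0, -299.0], [40.0, -204.0], [-26.0, -203.0]]
scene area 61.0 min [111. -37.] max [137.  -7.] box [[101.0, -16.0], [115.0, -38.0], [139.0, -24.0], [125.0, -1.0]]
scene area 33.5 min [79. -8.] max [101.  13.] box [[72.0, 4.0], [89.0, -12.0], [101.0, 1.0], [84.0, 17.0]]
scene area 199.5 min [107. 154.] max [161. 223.] box [[102.0, 165.0], [132.0, 148.0], [166.0, 208.0], [136.0, 225.0]]
scene area 202.5 min [-116.  -33.] max [-61.  19.] box [[-118.0, 15.0], [-111.0, -35.0], [-61.0, -28.0], [-68.0, 22.0]]
```

The triangle is moving along in line, at x 81–136. Continuing.

Emit:
carry_out(
  motion=[
    {"xyz": [0.01,0.001,0],"angular": [0,0,0]},
    {"xyz": [0.02,0.001,0],"angular": [0,0,0]},
    {"xyz": [0.03,0.001,0],"angular": [0,0,0]},
    {"xyz": [0.04,0.001,0],"angular": [0,0,0]},
    {"xyz": [0.05,0.001,0],"angular": [0,0,0]},
    {"xyz": [0.06,0.001,0],"angular": [0,0,0]},
    {"xyz": [0.07,0.001,0],"angular": [0,0,0]},
    {"xyz": [0.08,0.001,0],"angular": [0,0,0]},
    {"xyz": [0.09,0.001,0],"angular": [0,0,0]},
    {"xyz": [0.1,0.001,0],"angular": [0,0,0]},
    {"xyz": [0.11,0.001,0],"angular": [0,0,0]},
    {"xyz": [0.12,0.001,0],"angular": [0,0,0]},
  ],
)

```text
clock: 19.8
position: [0.6322, 0.0749, 0.0193]
ee_rot: [0.753, 0.658, 0.0, 0.0]
ft_force: [1.0, 1.0, 0.6]
grip_width: 0.002
grasp_force: 0.1
```

```bash
python3 -c "
from h import *
rel((.1,.195,.019)); pieces('wrist')"
```

```text
now b 0.0973 0.0515 0.0193 t 19.8 F [1.  1.  0.6] w 0.0021654526559297797
rot [0.01 0.   0.  ]
(0.1, 0.195, 0.019) [0.1435 0.0027 0.0003]
wrist area 8910.5 min [81. 68.] max [135. 129.] box [[81.0, 129.0], [83.0, 68.0], [136.0, 69.0], [134.0, 131.0]]
```

Emit:
carry_out(
  motion=[
    {"xyz": [0.012,0.001,0],"angular": [0,0,0]},
    {"xyz": [0.024,0.001,0],"angular": [0,0,0]},
    {"xyz": [0.036,0.001,0],"angular": [0,0,0]},
    {"xyz": [0.048,0.001,0],"angular": [0,0,0]},
    {"xyz": [0.06,0.001,0],"angular": [0,0,0]},
    {"xyz": [0.072,0.001,0],"angular": [0,0,0]},
    {"xyz": [0.084,0.001,0],"angular": [0,0,0]},
    {"xyz": [0.096,0.001,0],"angular": [0,0,0]},
    {"xyz": [0.108,0.001,0],"angular": [0,0,0]},
    {"xyz": [0.12,0.001,0],"angular": [0,0,0]},
    {"xyz": [0.132,0.001,0],"angular": [0,0,0]},
    {"xyz": [0.144,0.001,0],"angular": [0,0,0]},
  ],
)

```text
clock: 21.05
position: [0.6524, 0.2177, 0.0193]
ee_rot: [0.753, 0.658, -0.0, 0.0]
ft_force: [0.6, -0.1, 0.6]
grip_width: 0.004
grasp_force: 0.0
```

```bash
python3 -c "
from h import *
rel((-.092,-.07,.13)); pieces('wrist'); pieces('scene')"
```

```text
now b 0.0983 0.1957 0.0193 t 21.05 F [ 0.6 -0.1  0.6] w 0.00410427480409461
rot [0. 0. 0.]
(-0.092, -0.07, 0.13) [-0.2657 -0.1903 -0.1107]
wrist area 7884.5 min [ 82. 203.] max [133. 259.] box [[80.0, 256.0], [85.0, 201.0], [137.0, 206.0], [132.0, 260.0]]
scene area 835.0 min [ -26. -299.] max [  39. -204.] box [[-26.0, -204.0], [-26.0, -300.0], [40.0, -299.0], [39.0, -204.0]]
scene area 258.0 min [ 96. 154.] max [161. 221.] box [[84.0, 166.0], [125.0, 139.0], [168.0, 206.0], [127.0, 232.0]]
scene area 235.0 min [-116.  -34.] max [-58.  22.] box [[-118.0, 15.0], [-109.0, -38.0], [-56.0, -29.0], [-65.0, 24.0]]
```

The triangle has dropped in. Lift clear, cross over to behind the square and lower.

Emit:
carry_out(
  motion=[
    {"xyz": [0,0,-0.045],"angular": [0,0,0]},
    {"xyz": [0,0,-0.09],"angular": [0,0,0]},
    {"xyz": [0,0,-0.111],"angular": [0,0,0]},
    {"xyz": [-0.266,-0.19,-0.111],"angular": [0,0,0]},
    {"xyz": [-0.266,-0.19,-0.111],"angular": [0,0,0]},
    {"xyz": [-0.266,-0.19,-0.111],"angular": [0,0,0]},
    {"xyz": [-0.266,-0.19,-0.111],"angular": [0,0,0]},
    {"xyz": [-0.266,-0.19,-0.111],"angular": [0,0,0]},
    {"xyz": [-0.266,-0.19,-0.111],"angular": [0,0,0]},
    {"xyz": [-0.266,-0.19,-0.111],"angular": [0,0,0]},
    {"xyz": [-0.266,-0.19,-0.111],"angular": [0,0,0]},
    {"xyz": [-0.266,-0.19,-0.111],"angular": [0,0,0]},
  ],
)

```text
clock: 22.35
position: [0.4287, -0.0223, 0.1307]
ee_rot: [0.753, 0.658, 0.0, 0.001]
ft_force: [-0.0, -0.1, 0.4]
grip_width: 0.004
grasp_force: 0.0
```

```bash
python3 -c "
from h import *
rel((-.092,-.07,.0193)); pieces('wrist')"
```

```text
now b -0.0915 -0.0719 0.1307 t 22.35 F [-0.  -0.1  0.4] w 0.0036944911275394823
rot [ 0.07  0.05 -0.1 ]
(-0.092, -0.07, 0.0193) [ 0.002  -0.0007  0.1114]
```

Emit:
carry_out(
  motion=[
    {"xyz": [0,0,0.045],"angular": [0,0,0]},
    {"xyz": [0,0,0.08],"angular": [0,0,0]},
    {"xyz": [0,0,0.1],"angular": [0,0,0]},
    {"xyz": [0,0,0.111],"angular": [0,0,0]},
    {"xyz": [0,0,0.111],"angular": [0,0,0]},
    {"xyz": [0,0,0.111],"angular": [0,0,0]},
  ],
)

```text
clock: 23.0
position: [0.4294, -0.0211, 0.02]
ee_rot: [0.752, 0.659, 0.0, 0.0]
ft_force: [0.1, 0.0, 0.9]
grip_width: 0.001
grasp_force: 0.0
```

Emit:
carry_out(
  motion=[
    {"xyz": [0.01,0,0],"angular": [0,0,0]},
    {"xyz": [0.02,0,0],"angular": [0,0,0]},
    {"xyz": [0.029,0,0],"angular": [0,0,0]},
    {"xyz": [0.037,0,0],"angular": [0,0,0]},
    {"xyz": [0.045,0,0],"angular": [0,0,0]},
    {"xyz": [0.053,0,0],"angular": [0,0,0]},
    {"xyz": [0.062,0,0],"angular": [0,0,0]},
    {"xyz": [0.071,0,0],"angular": [0,0,0]},
    {"xyz": [0.08,0,0],"angular": [0,0,0]},
    {"xyz": [0.089,0,0],"angular": [0,0,0]},
    {"xyz": [0.098,0,0],"angular": [0,0,0]},
    {"xyz": [0.107,0,0],"angular": [0,0,0]},
  ],
)

```text
clock: 24.2
position: [0.4429, 0.0851, 0.0192]
ee_rot: [0.753, 0.658, -0.0, 0.0]
ft_force: [-0.1, -0.4, 0.9]
grip_width: -0.0
grasp_force: 0.2
```

```bash
python3 -c "
from h import *
rel((-.092,.2,.0193)); pieces('wrist')"
```

```text
now b -0.0917 0.0364 0.0192 t 24.2 F [-0.1 -0.4  0.9] w -8.77318247504628e-05
rot [-0.  0.  0.]
(-0.092, 0.2, 0.0193) [ 1.636e-01 -3.000e-04 -1.000e-04]
wrist area 3714.0 min [-108.   46.] max [-57.  95.] box [[-109.0, 47.0], [-58.0, 43.0], [-55.0, 93.0], [-105.0, 96.0]]
```

Emit:
carry_out(
  motion=[
    {"xyz": [0.01,0.001,0],"angular": [0,0,0]},
    {"xyz": [0.02,0.002,0],"angular": [0,0,0]},
    {"xyz": [0.03,0.003,0],"angular": [0,0,0]},
    {"xyz": [0.04,0.003,0],"angular": [0,0,0]},
    {"xyz": [0.05,0.003,0],"angular": [0,0,0]},
    {"xyz": [0.06,0.003,0],"angular": [0,0,0]},
    {"xyz": [0.07,0.003,0],"angular": [0,0,0]},
    {"xyz": [0.08,0.003,0],"angular": [0,0,0]},
    {"xyz": [0.088,0.003,0],"angular": [0,0,0]},
  ],
)

```text
clock: 25.15
position: [0.4575, 0.1722, 0.0193]
ee_rot: [0.753, 0.658, 0.0, -0.0]
ft_force: [-0.0, 0.4, -0.5]
grip_width: 0.003
grasp_force: 0.2
```

```bash
python3 -c "
from h import *
rel((-.088,.2,.0193)); pieces('wrist')"
```

```text
now b -0.0888 0.1247 0.0193 t 25.15 F [-0.   0.4 -0.5] w 0.003294206770156955
rot [ 0.   -0.01  0.02]
(-0.088, 0.2, 0.0193) [ 0.0753  0.0008 -0.    ]
wrist area 9543.5 min [-104.  130.] max [-48. 186.] box [[-104.0, 144.0], [-62.0, 129.0], [-47.0, 171.0], [-90.0, 186.0]]
```

The square has drifted to x≈-76 and turned about 20°. I'll back off slightly, re-centre and push on.

Emit:
carry_out(
  motion=[
    {"xyz": [-0.012,0,0],"angular": [0,0,0]},
    {"xyz": [-0.012,0.016,0],"angular": [0,0,0]},
    {"xyz": [-0.004,0.016,0],"angular": [0,0,0]},
    {"xyz": [0.006,0.016,0],"angular": [0,0,0]},
    {"xyz": [0.016,0.016,0],"angular": [0,0,0]},
    {"xyz": [0.026,0.016,0],"angular": [0,0,0]},
    {"xyz": [0.036,0.016,0],"angular": [0,0,0]},
    {"xyz": [0.046,0.016,0],"angular": [0,0,0]},
    {"xyz": [0.056,0.016,0],"angular": [0,0,0]},
    {"xyz": [0.066,0.016,0],"angular": [0,0,0]},
    {"xyz": [0.076,0.016,0],"angular": [0,0,0]},
    {"xyz": [0.076,0.016,0],"angular": [0,0,0]},
  ],
)

```text
clock: 26.4
position: [0.4833, 0.2462, 0.0194]
ee_rot: [0.752, 0.659, 0.0, -0.0]
ft_force: [-0.8, 1.2, 0.3]
grip_width: -0.003
grasp_force: 0.0
```

```bash
python3 -c "
from h import *
rel((-.088,.1,.2),(-.15,-.1,.2)); pieces('wrist'); pieces('scene')"
```

```text
now b -0.0731 0.2015 0.0194 t 26.4 F [-0.8  1.2  0.3] w -0.0031138652228361744
rot [-0.   -0.06  0.1 ]
(-0.088, 0.1, 0.2) [-0.1013 -0.0151 -0.1807]
(-0.15, -0.1, 0.2) [-0.3012 -0.0775 -0.1809]
wrist area 5271.5 min [-94. 207.] max [-57. 244.] box [[-94.0, 209.0], [-59.0, 207.0], [-56.0, 243.0], [-91.0, 245.0]]
scene area 834.5 min [ -27. -299.] max [  41. -204.] box [[-27.0, -204.0], [-26.0, -299.0], [41.0, -299.0], [40.0, -204.0]]
scene area 282.0 min [ 94. 154.] max [161. 222.] box [[91.0, 215.0], [101.0, 150.0], [168.0, 160.0], [159.0, 225.0]]
scene area 150.0 min [-71. 156.] max [-20. 204.] box [[-72.0, 158.0], [-22.0, 154.0], [-18.0, 201.0], [-67.0, 206.0]]
```

The square appears at reduced size in the tray, so it's on the floor. Lift and retreat clear, then check from the top.

Emit:
carry_out(
  motion=[
    {"xyz": [0,0,-0.05],"angular": [0,0,0]},
    {"xyz": [0,0,-0.1],"angular": [0,0,0]},
    {"xyz": [0,0,-0.15],"angular": [0,0,0]},
    {"xyz": [0,0,-0.18],"angular": [0,0,0]},
    {"xyz": [-0.5,0,-0.18],"angular": [0,0,0]},
    {"xyz": [-0.5,0,-0.18],"angular": [0,0,0]},
    {"xyz": [-0.5,0,-0.18],"angular": [0,0,0]},
    {"xyz": [-0.5,0,-0.18],"angular": [0,0,0]},
    {"xyz": [-0.5,0,-0.18],"angular": [0,0,0]},
    {"xyz": [-0.5,0,-0.18],"angular": [0,0,0]},
    {"xyz": [-0.5,0,-0.18],"angular": [0,0,0]},
    {"xyz": [-0.5,0,-0.18],"angular": [0,0,0]},
  ],
)

```text
clock: 27.7
position: [0.4291, -0.1545, 0.1996]
ee_rot: [0.753, 0.658, -0.0, 0.001]
ft_force: [1.5, 0.0, 0.4]
grip_width: 0.001
grasp_force: 0.0
```

Emit:
carry_out(
  motion=[
    {"xyz": [-0.1,0,0],"angular": [0,0,0]},
    {"xyz": [-0.1,0,0],"angular": [0,0,0]},
    {"xyz": [-0.1,0,0],"angular": [0,0,0]},
    {"xyz": [-0.1,0,0],"angular": [0,0,0]},
  ],
)

```text
clock: 28.1
position: [0.416, -0.2522, 0.199]
ee_rot: [0.754, 0.657, 0.0, -0.0]
ft_force: [0.3, 1.2, 0.2]
grip_width: -0.003
grasp_force: 0.0
```

```bash
python3 -c "
from h import *
rel()
a=camera('top')['img'][130:310,50:290,::-1]; b=camera('scene')['img'][70:250,160:400,::-1]
cv2.imwrite('pics/end.png',cv2.resize(np.hstack([a,b]),(800,300),interpolation=cv2.INTER_CUBIC))"
```

```text
now b -0.0734 -0.3014 0.199 t 28.1 F [0.3 1.2 0.2] w -0.002515173335498024
rot [-0.03 -0.03 -0.18]
```

View pics/end.png

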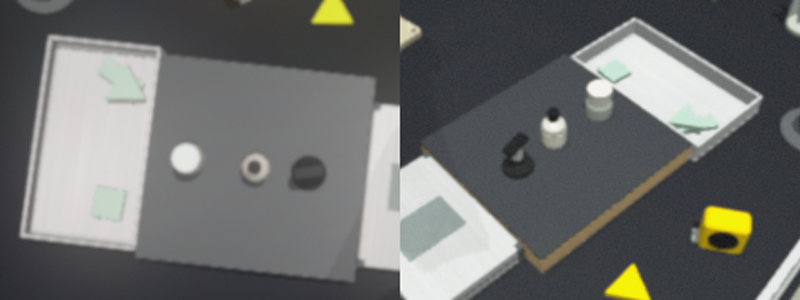

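The picture shows all three offcuts inside the tray: the square at (108,203), and the strip with the triangle resting on it at (125,82). The board is clear except for the jar, bottle and lifter, which stand where they were.

```bash
python3 -c "
from workcell import *
print(hand_in())"
```

```text
the job is handed in; nothing more can be done
None
```

All three offcuts were swept off the board into the scrap tray (the triangle rests partly on the strip), the jar, bottle and lifter look unmoved in the final picture, and I handed the job in at about 28 s; no verdict came back.

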